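Hold the tea caddy's sprung lock open

ROBOT

A 7-joint arm with a two-finger parallel gripper is mounted at the origin on the work surface. World frame = base frame: x ahead of the robot, y to its left, z up, the work surface at z = 0. Lengths are in m, angles in rad, forces in N, time in s.
With the tool pointing down it reaches from about 0.4 to 0.85 m from the base axis. Payload 10.4 kg.
Tool frame: the origin (TCP) lies between the finger pads; the fingertips stand tcp_to_tips ahead of it and the grasp point (between the pads) lies 8 mm behind it (tcp_to_tips is the distance from the TCP to the fingertips, in m); z points along the fingers, y is the line along which they close (so a half turn about z gives the same grasp; the last joint's range is limited). The gripper opens to 85 mm and grips with 20 to 120 N. Pads are 22 mm wide; open, the fingers measure 114 mm over their backs; the gripper's body (76 mm by 85 mm) begins 54 mm behind the grasp point. The pads swing forward as they close: fully open they stand 13 mm farther back than shut.
Start: joints at [1.148, 0.332, -0.065, 1.46, 0.022, 1.35, -0.088], TCP at [0.243, -0.576, 0.219] pointing down, gripper open.
Joint ranges: [-2.6, 2.6], [-0.5, 2.12], [-1.47, 1.34], [0.16, 2.42], [-1.27, 4.41], [0.06, 2.06], [-2.6, 2.6]. Speed limits (rad/s): [2.22, 2.22, 2.79, 2.79, 3.14, 3.14, 3.14].

INTERFACE

Orientations are given as a unit quaternion [x, y, z, w].
In Python, from workcell import * gives the robot as it stands.
- The arm moves only by the tool apply_moves, never from a script. Its argument "rows" is a list of rows, each an object of numbers: "x", "y", "z": the shift along the tool's x, y, z in mm; "ax", "ay", "az": the turn, a rotation vector about the tool's x, y, z in degrees; "gripper": the closure, from 0 (fully open) to 1 (shut). A call has 1 to 5 rows; each row shifts and turns the commanded pose from where the row before left it, along the tool's axes as they then stand; what a row does not reach is not made up. A row lasts 1/12 s, in which the tool goes at most 41.7 mm and 7.16 degrees, less where a joint would pass 70% of its speed; a pose out of reach is approached as far as the arm can. A call with a gripper value outside its range is refused whole. The fingers move at their own pace and stop on an object; "newtons" is the grip in N (left out, the last holds). Time passes only in rows, so rows that do not move let the fingers close. It gives the time, the measured TCP pose, the force, the opening and the grip force at its end, in the units of the state.
- get_obs(): the state, without advancing time (a new reading comes with each control period).
- camera(name): name is "scene" or "top" or "wrist"; returns a dict with "color" (480x640x3 uint8, red, green, blue), "fov_y" (degrees; the focal length in pixels is half the picture's height over the tangent of half this angle, whatever the lens; pixels are square), "cx", "cy" (the principal point, pixels), "rvec" (rotation vector, rad) and "tvec" (3), from world to camera coordinates, as OpenCV has them. Camera axes: x right, y down, z forward; pixel columns grow to the right and rows downward; lengths in m; the calibration is good to about 2 mm. The wrist camera is an equidistant fisheye: a pixel r from the principal point sees the ray r / f radians off the axis. A picture is of the moment at which its call begins. There is no depth.
- hand_in(): hands the job in; it is judged then, once.
The state is a dict: "clock": time; "joint_pos": joint angles; "joint_velocities": joint speeds; "tau": joint torques, N m; "position": TCP position; "ee_rot": TCP orientation; "ft_force": force on the tool from outside, world axes, zero at the start; "torque": the same for the moment, N m; "grip_width": opening from 0.0 (shut) to 1.0 (fully open); "grasp_force": force on a finger pad.
Only numpy, scipy, OpenCV 4.12 (cv2) and the standard library are available. Lean on these libraries where they do the work, as an engineer would, in place of code of your own. Each camera call takes 0.05 s, during which the arm holds its last target. There are 200 camera calls.

TASK

Take the key out of its wooden stand, put it into the lock on top of the tea caddy and push it fully home; the pins inside are sticky, so jiggle it past them rather than forcing it. Then turn it a quarter turn clockwise (seen from above) and finish while still gripping the key and holding it turned against the lock's spring, so that I can lift the lid. Leave the jam jar, cup, toast rack and side plate where they are.

Things in the scene. Friction and masses are not known exactly. Their poses are not given: they have to be found in the camera images.
- key_grip (a point): centre of the key's flat black head, 34 wide (x), 10 thick (y), 50 mm high; grasp it across the 10 mm. Loose, 60 g, at the start upright in the stand's slot, collar on the stand's top; lift it straight up 45 mm to clear. z up. Underside of the round steel collar (30 mm across, 4 thick) is 29 mm below this point. The key is the same after half a turn about z
- key_tip (a point): lower end of the key, 67 mm below key_grip, same axes: flat steel blade 18 wide (x) by 6 mm thick (y), 25 mm long, its end flat with edges rounded by 1.2 mm; above it a round neck 6 mm thick, 13 mm long, up to the collar
- stand: light wooden key stand, a fixed block 64 x 56 mm, 62 mm high, with a slot 21 mm (x) by 9 mm (y) in its top in which the key stands; origin at the centre of its underside, z up, the key's x is along its x
- lock_mouth (a point): middle of the keyway, level with the top of the dark steel lock plate (50 x 44, 5 mm high) on the caddy's lid; z up, x along the keyway. A 45 degree funnel, 31 x 20 mm (x, y) at this level, narrows over 5 mm to a fixed slot 21 x 10 mm, 6 mm deep; the plug is below. Fully home the collar sits on the lock plate (key_grip 29 mm above this point); the key can turn only within 2 mm of home
- plug (a joint): turn of the lock's plug, rad: 0 at rest, slot (20.5 x 9 mm) in line with the fixed slot; grows clockwise seen from above, stop at 1.6. A spring turns it back (0.02 Nm at rest, 0.15 at a quarter turn); the key has 0.16 rad play either way in it
- caddy: tea caddy, a fixed steel box 124 x 114 mm with a wooden lid, 95 mm high with the lock plate; origin at the centre of its underside, z up, the lock in the middle of its top
- jam_jar: glass jam jar, 68 mm across, 105 mm high, loose bystander; origin at the centre of its underside
- cup: stoneware cup, 76 mm across, 85 mm high, loose bystander; origin at the centre of its underside
- toast_rack: chrome wire toast rack 66 x 156 mm, 82 mm high, loose bystander behind the work; origin at the centre of its underside
- side_plate: melamine side plate 140 mm across, 18 mm high, loose bystander in front; origin at the centre of its underside
- upper_pin: upper of two small sprung sticky pins inside the plug's slot; origin at its middle, its flat top 18 mm below lock_mouth, at the +x end of the slot, standing out from its +y side so that it catches the blade's edge by about 0.6 mm. A straight push jams on it; twisting the key to and fro by 0.16 rad about its length and pushing on with about 6 N at each side lets the blade slip past (clockwise from above is the freeing side)
- lower_pin: lower pin, like the upper one but at the -x end and on the -y side of the slot, flat top 26 mm below lock_mouth; freed in the same way

How it is judged:
By the outcome, as a careful person would: the job done as asked, in the order asked, and still so for the second after the job is handed in, while the arm keeps its last pose, push and grip.
It also fails if it takes over 48 s, if anything falls off the work surface, if the arm or the gripper's body presses on something with over 40 N, if the wrist force passes 120 N, or if a joint passes its speed limit or range.

## Working session

There is one attempt and no reset: what is moved stays moved. The work goes in short steps, Python scripts to look and compute and a tool call to move; the robot and the scene stay as the last step left them, time stands still between calls to the robot, and variables do not carry over. Pictures are saved under pics/ and viewed, at most 10 in all, crops included, and the job is handed in when it is done.

Besides the shell and the picture viewer there is one more tool, called as name([rows], argument=value, ...), one row to a line, values as JSON. apply_moves: Moves the arm, as the interface text tells. Its arguments: {"type":"object","properties":{"rows":{"type":"array","items":{"type":"object","properties":{"x":{"type":"number"},"y":{"type":"number"},"z":{"type":"number"},"ax":{"type":"number"},"ay":{"type":"number"},"az":{"type":"number"},"gripper":{"type":"number"}}}},"newtons":{"type":"number"}},"required":["rows"]}

```bash
mkdir -p pics
cat > h.py <<'E'
from workcell import *
import numpy as np, cv2
from scipy.spatial.transform import Rotation as R
def shot(n,f=None):
    c=camera(n)
    if f: cv2.imwrite('pics/'+f,c['color'][:,:,::-1])
    return c
def ray(c,u,v,fish=False):
    f=240/np.tan(np.radians(c['fov_y'])/2)
    a=np.array([(u-c['cx'])/f,(v-c['cy'])/f])
    if fish:
        r=np.hypot(*a); d=np.array([*(a/r*np.sin(r) if r>0 else a),np.cos(r)])
    else: d=np.array([*a,1.])
    M=R.from_rotvec(np.ravel(c['rvec'])).as_matrix()
    return -M.T@np.ravel(c['tvec']), M.T@d
def onz(c,u,v,z,fish=False):
    o,d=ray(c,u,v,fish); return o+d*(z-o[2])/d[2]
def proj(c,p):
    f=240/np.tan(np.radians(c['fov_y'])/2)
    q=R.from_rotvec(np.ravel(c['rvec'])).as_matrix()@np.array(p)+np.ravel(c['tvec'])
    return c['cx']+f*q[0]/q[2],c['cy']+f*q[1]/q[2]
E
python3 - <<'E'
from h import *
import pickle
s=get_obs();print(s)
try: print(tcp_to_tips)
except Exception as e: print(e)
d={}
for n in('top','scene','wrist'):
    c=shot(n,n+'0.png');d[n]=c
    print(n,{k:v for k,v in c.items() if k!='color'},ray(c,c['cx'],c['cy']))
pickle.dump(d,open('c0.pkl','wb'))
E
```

```text
{'clock': 0.0, 'joint_pos': array([ 1.14840109,  0.33285915, -0.06469683,  1.46099484,  0.02156739,
        1.34988078, -0.08853789]), 'joint_velocities': array([-0.0008416 , -0.00026347,  0.00012261,  0.00131046,  0.00099028,
       -0.00106387, -0.00081548]), 'tau': array([-7.04666054e-04, -6.25446868e+01,  4.90419287e-02, -3.91592360e+01,
        1.64041336e-02,  1.01181498e-02, -6.73814566e-05]), 'position': array([ 0.24311017, -0.57533259,  0.21809831]), 'ee_rot': array([ 9.80089230e-01,  1.98556229e-01, -1.62433733e-04, -7.05665606e-04]), 'ft_force': array([ 1.20173134, -0.34314281, -0.11266131]), 'torque': array([-0.02220065,  0.00757563,  0.06278473]), 'grasp_force': 0.0, 'grip_width': 1.0014493046753197}
0.011
top {'fov_y': 45.694123349109226, 'cx': 319.6971542089665, 'cy': 237.03868913749045, 'rvec': array([ 2.09013395, -2.12195169,  0.24468079]), 'tvec': array([-0.00977899,  0.61144863,  1.25663361])} (array([ 0.31681645, -0.00716279,  1.36112788]), array([ 0.22212202, -0.00894194, -0.97497787]))
scene {'fov_y': 42.35338312960929, 'cx': 315.5827042413301, 'cy': 243.88699858992453, 'rvec': array([ 2.1596682 ,  0.60091471, -0.30119671]), 'tvec': array([-0.51868966, -0.08660219,  1.49332012])} (array([ 1.08737022, -0.78874825,  0.8378819 ]), array([-0.412906  ,  0.67783292, -0.60831831]))
wrist {'fov_y': 65.70646984690485, 'cx': 318.6813341800639, 'cy': 242.2593882620277, 'rvec': array([-2.4231088 ,  1.60647706,  0.22128219]), 'tvec': array([-0.62361528, -0.03573243,  0.37809216])} (array([ 0.30475329, -0.54868888,  0.37308504]), array([-0.24795908, -0.103585  , -0.96321672]))
```

View pics/top0.png

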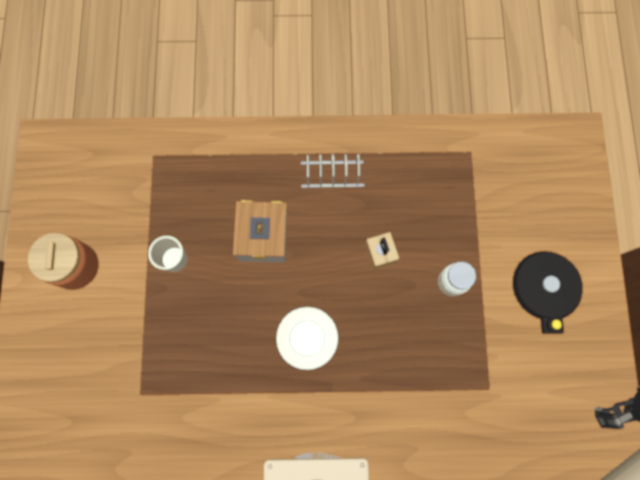

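View pics/scene0.png

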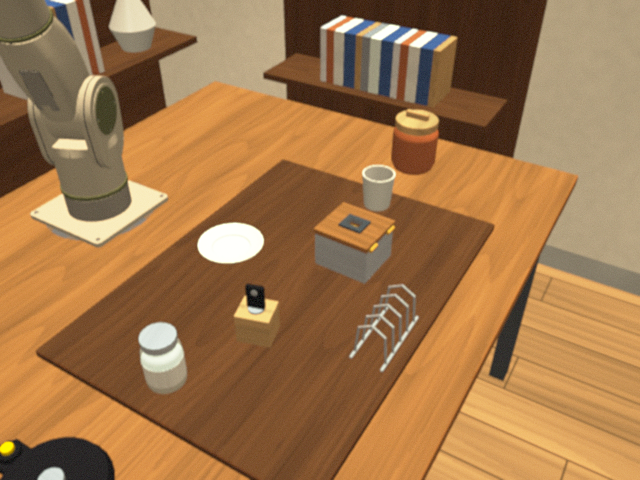

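The top view shows the stand with the key at about (383,248), the lock plate at (260,229), and the other things clear of both. The scene view has the key head at (256,296) and the lock plate at (354,224).

Run:
```python
from h import *
import pickle
d=pickle.load(open('c0.pkl','rb'));c=d['top'];im=c['color']
hsv=cv2.cvtColor(im,cv2.COLOR_RGB2HSV)
print(hsv[255,375],hsv[228,251],hsv[222,260],hsv[215,245],im[228,251],im[255,375])
def rect(m,x0,y0,x1,y1,z,name):
    mm=np.zeros_like(m);mm[y0:y1,x0:x1]=m[y0:y1,x0:x1]
    cs,_=cv2.findContours(mm,0,2);k=cv2.convexHull(max(cs,key=cv2.contourArea))
    P=np.array([onz(c,*p[0],z)[:2] for p in k]).astype(np.float32)*1000
    print(name,cv2.minAreaRect(P))
v=hsv[:,:,2]; s=hsv[:,:,1]
rect(((v>165)).astype(np.uint8),355,225,410,275,.062,'stand')
rect(((s<80)&(v<120)).astype(np.uint8),244,212,277,246,.095,'plate')
rect(((hsv[:,:,0]<20)&(s>90)&(v>110)).astype(np.uint8),225,196,295,258,.090,'lid')
# key head in the top view
rect((v<60).astype(np.uint8),370,230,400,262,.062+.029+.025,'keyhead top')
```

```text
[ 20  78 230] [135   4 114] [ 18  25 102] [ 16 126 192] [113 112 114] [230 207 160]
stand ((583.1626586914062, -164.869140625), (68.59366607666016, 60.79642105102539), 16.35665512084961)
plate ((628.5733032226562, 118.87529754638672), (40.698177337646484, 44.8691520690918), 85.26396942138672)
lid ((634.1066284179688, 120.00282287597656), (161.56900024414062, 144.39622497558594), 89.19599151611328)
keyhead top ((569.8712768554688, -162.7788543701172), (6.700201034545898, 11.455260276794434), 87.61557006835938)
```

apply_moves([
  {"x":31.5,"y":-16.4},
  {"x":31.5,"y":-16.4},
  {"x":31.5,"y":-16.4},
  {"x":31.5,"y":-16.4},
  {"x":31.5,"y":-16.4},
])

```text
invalid input at $.rows[0]: expected keys x, y, z, ax, ay, az, gripper
```

apply_moves([
  {"x":31.5,"y":-16.4},
  {"x":31.5,"y":-16.4},
  {"x":31.5,"y":-16.4},
  {"x":31.5,"y":-16.4},
  {"x":31.5,"y":-16.4},
])

```text
invalid input at $.rows[0]: expected keys x, y, z, ax, ay, az, gripper
```

apply_moves([
  {"x":31.5,"y":-16.4},
  {"x":31.5,"y":-16.4},
  {"x":31.5,"y":-16.4},
  {"az":6.5},
  {"az":0},
])

```text
invalid input at $.rows[0]: expected keys x, y, z, ax, ay, az, gripper
```

Run:
```python
from h import *
import pickle
c=shot('wrist','w1.png');pickle.dump(c,open('w1.pkl','wb'))
s=get_obs();print(s['clock'],s['position'],s['ee_rot'],s['ft_force'],s['joint_pos'])
```

```text
0.2 [ 0.24317678 -0.57550356  0.2184251 ] [ 9.80087933e-01  1.98563488e-01 -9.98091801e-05 -4.19052740e-04] [-0.02651446 -0.46737138  0.05207543] [ 1.14839692  0.33264115 -0.06467838  1.46059551  0.02158863  1.34991198
 -0.08850611]
```

View pics/w1.png

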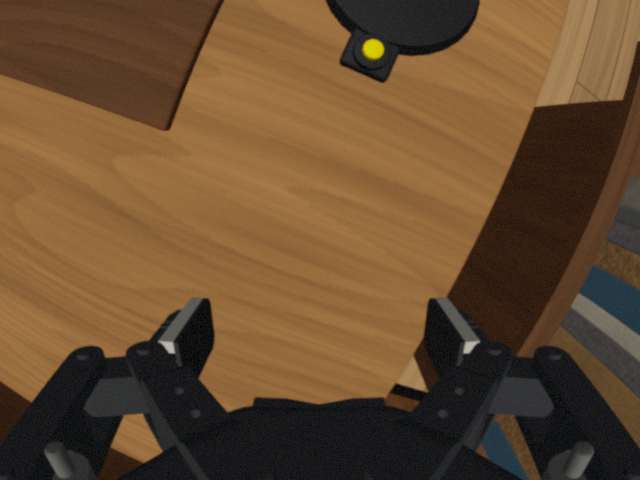

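The moves were refused because every key is required. The view, from the start pose, shows only the table and the open fingers at about (190,340) and (455,340). I'll go again, stopping about 70 mm short so the key is in clear view.

apply_moves([
  {"x":31,"y":-18.9,"z":0,"ax":0,"ay":0,"az":0,"gripper":0},
  {"x":31,"y":-18.9,"z":0,"ax":0,"ay":0,"az":0,"gripper":0},
  {"x":31,"y":-18.9,"z":0,"ax":0,"ay":0,"az":0,"gripper":0},
  {"x":31,"y":-18.9,"z":0,"ax":0,"ay":0,"az":0,"gripper":0},
  {"x":31,"y":-18.9,"z":0,"ax":0,"ay":0,"az":0,"gripper":0},
])

```text
clock: 0.62
position: [0.35, -0.4268, 0.2189]
ee_rot: [0.98, 0.198, -0.0, 0.0]
ft_force: [1.0, -0.1, 0.3]
grip_width: 1.001
grasp_force: 0.0
```

apply_moves([
  {"x":31,"y":-18.9,"z":0,"ax":0,"ay":0,"az":0,"gripper":0},
  {"x":31,"y":-18.9,"z":0,"ax":0,"ay":0,"az":0,"gripper":0},
  {"x":31,"y":-18.9,"z":0,"ax":0,"ay":0,"az":0,"gripper":0},
  {"x":31,"y":-18.9,"z":0,"ax":0,"ay":0,"az":0,"gripper":0},
  {"x":31,"y":-18.9,"z":0,"ax":0,"ay":0,"az":0,"gripper":0},
])

```text
clock: 1.03
position: [0.4559, -0.2794, 0.219]
ee_rot: [0.98, 0.199, 0.0, 0.0]
ft_force: [-0.2, -0.8, -0.9]
grip_width: 1.002
grasp_force: 0.0
```

apply_moves([
  {"x":31,"y":-18.9,"z":0,"ax":0,"ay":0,"az":0,"gripper":0},
  {"x":31,"y":-18.9,"z":0,"ax":0,"ay":0,"az":0,"gripper":0},
  {"x":31,"y":-18.9,"z":0,"ax":0,"ay":0,"az":0,"gripper":0},
  {"x":0,"y":0,"z":0,"ax":0,"ay":0,"az":6.5,"gripper":0},
  {"x":0,"y":0,"z":0,"ax":0,"ay":0,"az":0,"gripper":0},
])

```text
clock: 1.45
position: [0.5199, -0.1901, 0.2187]
ee_rot: [0.99, 0.142, 0.0, -0.0]
ft_force: [0.1, -1.3, 0.1]
grip_width: 1.001
grasp_force: 0.0
```

Run:
```python
from h import *
import pickle
c=shot('wrist','w2.png');pickle.dump(c,open('w2.pkl','wb'))
s=get_obs();print(s['clock'],s['position'],s['ee_rot'],s['ft_force'],s['joint_pos'])
```

```text
1.5 [ 0.51897226 -0.19208586  0.21866778] [ 9.89586308e-01  1.43940551e-01 -2.36695358e-04  1.72194077e-05] [ 0.72245054 -0.57240263 -0.37555428] [ 0.60602902  0.1996961  -0.38096677  1.63732413  0.07643282  1.31968385
 -1.06902989]
```

View pics/w2.png

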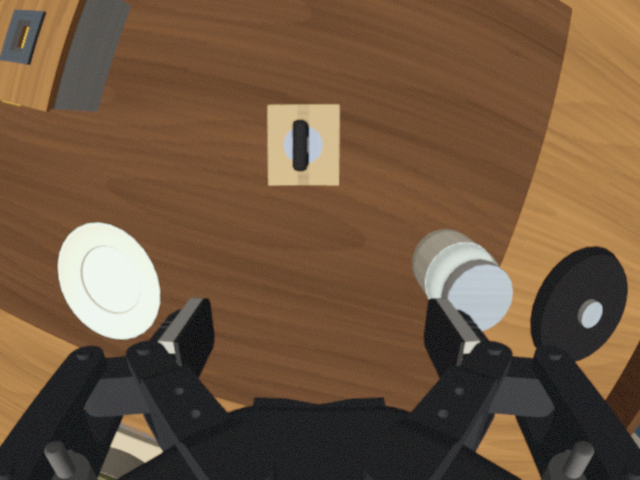

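The wrist view shows the stand square to the tool, x 267–340 and y 104–186. The black key head is at (300,145) and runs along tool x. The lock plate is at the upper left, about (22,38).

Run:
```python
from h import *
import pickle
c=pickle.load(open('w2.pkl','rb'));im=c['color'];hsv=cv2.cvtColor(im,cv2.COLOR_RGB2HSV)
s=hsv[:,:,1];v=hsv[:,:,2]
def rect(m,x0,y0,x1,y1,z,name):
    mm=np.zeros(v.shape,np.uint8);mm[y0:y1,x0:x1]=m[y0:y1,x0:x1]
    cs,_=cv2.findContours(mm,0,1);k=cv2.convexHull(max(cs,key=cv2.contourArea))
    P=np.array([onz(c,*p[0],z,True)[:2] for p in k]).astype(np.float32)*1000
    r=cv2.minAreaRect(P);print(name,np.round(r[0],1),np.round(r[1],1),r[2]);return r
rect(v>150,250,90,355,200,.062,'stand')
rect(v<60,280,110,325,180,.116,'head@top')
rect((s<60)&(v>130),280,115,328,180,.066,'collar')
rect((s<70)&(v<140),0,8,48,66,.095,'plate')
o=get_obs();print(R.from_quat(o['ee_rot']).as_matrix().round(4),ray(c,0,0)[0])
```

```text
stand [ 578.  -158.6] [68.5 60.7] 16.10999870300293
head@top [ 578.  -159.2] [33.4  9. ] 15.98958969116211
collar [ 580.5 -168.3] [30.7 11.5] 16.200016021728516
plate [625.9 138.5] [50.3 53. ] 87.36454010009766
[[ 9.586e-01  2.849e-01 -5.000e-04]
 [ 2.849e-01 -9.586e-01 -1.000e-04]
 [-5.000e-04 -0.000e+00 -1.000e+00]] [ 0.58401355 -0.17059458  0.37360826]
```

apply_moves([
  {"x":33,"y":-7.4,"z":0,"ax":0,"ay":0,"az":0.5,"gripper":0},
  {"x":33,"y":-7.4,"z":0,"ax":0,"ay":0,"az":0,"gripper":0},
  {"x":0,"y":0,"z":38,"ax":0,"ay":0,"az":0,"gripper":0},
  {"x":0,"y":0,"z":37,"ax":0,"ay":0,"az":0,"gripper":0.2},
  {"x":0,"y":0,"z":0,"ax":0,"ay":0,"az":0,"gripper":0.3},
])

```text
clock: 1.92
position: [0.5738, -0.1607, 0.1367]
ee_rot: [0.99, 0.139, -0.005, -0.002]
ft_force: [-1.3, -0.1, -1.4]
grip_width: 0.748
grasp_force: 0.0
```

Run:
```python
from h import *
import pickle
c=shot('wrist','w3.png');pickle.dump(c,open('w3.pkl','wb'))
s=get_obs();print(s['clock'],s['position'],s['ee_rot'],s['ft_force'],s['grip_width'])
```

```text
1.9667 [ 0.57512022 -0.1611872   0.14061022] [ 0.99033168  0.13867067 -0.0035199  -0.00110396] [0.39717542 0.43111014 0.5974383 ] 0.7008843267269209
```

View pics/w3.png

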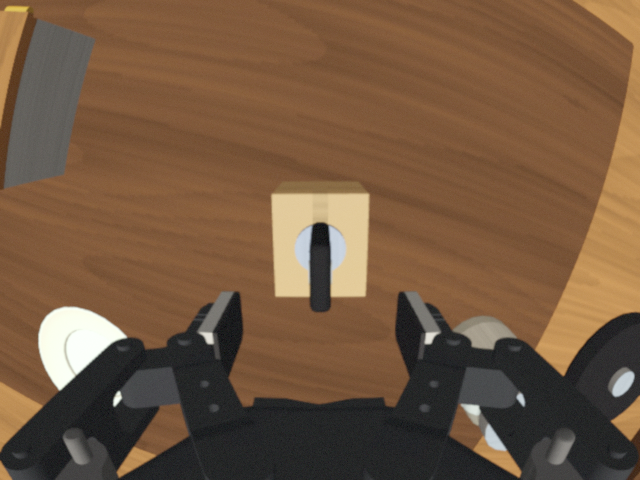

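The key head is centred between the fingers, at column 319, with its top face spanning rows ~245–311.

Run:
```python
from h import *
import pickle
c=pickle.load(open('w3.pkl','rb'));hsv=cv2.cvtColor(c['color'],cv2.COLOR_RGB2HSV);v=hsv[:,:,2]
print(v[218:318:3,320])
for r in (250,265,280,295,305): 
    x=np.where(v[r,300:340]<80)[0]+300; print(r,x.min(),x.max())
o=get_obs();T=R.from_quat(o['ee_rot']).as_matrix()
for u,w,z in((320,311,.116),(320,245,.116),(320,278,.116)):
    p=onz(c,u,w,z,True);print(p,T.T@(p-o['position']))
# collar circle & stand top
m=np.zeros(v.shape,np.uint8);m[188:300,255:385]=(v>150)[188:300,255:385]
cs,_=cv2.findContours(m,0,1);k=cv2.convexHull(max(cs,key=cv2.contourArea))
P=np.array([onz(c,*p[0],.062,True)[:2] for p in k]).astype(np.float32)*1000
print(cv2.minAreaRect(P),o['position'],T.round(4))
```

```text
[202 184  27  23  26  30  24  27  25  38  44  51  51  48  49  47  48  50
  48  53  48  49  49  45  49  47  50  42  49  51  53  62 125 124]
250 310 329
265 310 329
280 311 329
295 311 329
305 310 330
[ 0.55498531 -0.16603842  0.116     ] [-0.02052847 -0.00078762  0.02475022]
[ 0.58967212 -0.15604818  0.116     ] [ 0.01556745 -0.00086681  0.02450987]
[ 0.5729409  -0.16086515  0.116     ] [-0.00184295 -0.00083037  0.02462581]
((573.1207275390625, -160.824462890625), (71.27391052246094, 62.51921081542969), 16.109010696411133) [ 0.57512022 -0.1611872   0.14061022] [[ 0.9615  0.2747 -0.0073]
 [ 0.2747 -0.9615  0.0012]
 [-0.0067 -0.0032 -1.    ]]
```

Run:
```python
from h import *
import pickle
d=pickle.load(open('c0.pkl','rb'));c=d['scene'];hsv=cv2.cvtColor(c['color'],cv2.COLOR_RGB2HSV);v=hsv[:,:,2]
for z in(.0,.062,.066,.116,.126):print(z,proj(c,(.576,-.160,z)))
A=R.from_euler('z',16,degrees=True).as_matrix()
for z in(0,.062):
  for a,b in((32,28),(32,-28),(-32,-28),(-32,28)): print(z,np.round(proj(c,A@[a/1e3,b/1e3,z]+[.576,-.160,0]),1))
m=np.zeros(v.shape,np.uint8);m[270:318,236:275]=(v<75)[270:318,236:275]
ys,xs=np.nonzero(m);print(xs.min(),xs.max(),ys.min(),ys.max())
cv2.imwrite('pics/s_crop.png',cv2.resize(c['color'][270:355,225:290,::-1],None,fx=7,fy=7,interpolation=cv2.INTER_NEAREST))
```

```text
0.0 (np.float64(256.7911251860772), np.float64(339.49400339916065))
0.062 (np.float64(254.6723011329011), np.float64(315.26378970815665))
0.066 (np.float64(254.53064447134716), np.float64(313.64384813015664))
0.116 (np.float64(252.70590178016545), np.float64(292.77665754292735))
0.126 (np.float64(252.32850884670083), np.float64(288.46090918731693))
0 [277.9 332.2]
0 [268.3 353.8]
0 [235.1 347. ]
0 [245.8 325.9]
0.062 [276.5 308. ]
0.062 [266.6 329.4]
0.062 [232.2 322.7]
0.062 [243.4 301.8]
245 264 284 308
```

View pics/s_crop.png

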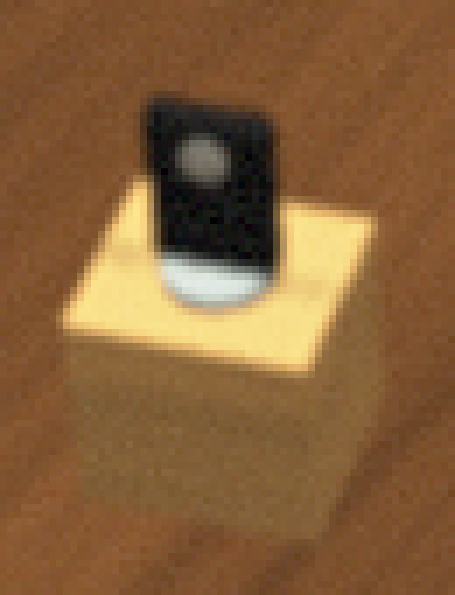

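Measured sizes and the offsets between views suggest everything stands about 17–20 mm higher than assumed. I'll triangulate to check.

```bash
cat >> h.py <<'E'
def tri(rays):
    A=np.zeros((3,3));b=np.zeros(3)
    for o,d in rays:
        d=d/np.linalg.norm(d);M=np.eye(3)-np.outer(d,d);A+=M;b+=M@o
    p=np.linalg.solve(A,b)
    return p,[np.linalg.norm(np.cross(p-o,d/np.linalg.norm(d))) for o,d in rays]
E
python3 - <<'E'
from h import *
import pickle
d=pickle.load(open('c0.pkl','rb'));S=d['scene'];W=pickle.load(open('w2.pkl','rb'));W3=pickle.load(open('w3.pkl','rb'))
# stand top corners: (scene) vs (w2)
for n,s,w in(('-x-y',(233.9,316.5),(340.,186)),('+x-y',(270,323.5),(340.,104)),('+x+y',(278.5,301),(267.,104)),('-x+y',(244.5,296),(267,186))):
    print(n,tri([ray(S,*s),ray(W,*w,True)]))
print(tri([ray(S,255,294-9),ray(W3,320,278,True)]),'head top')
for z in (.06,.08,.09):
    c=W
    P=np.array([onz(c,*p,z,True)[:2] for p in((340,186),(340,104),(267,104),(267,186))])*1e3
    print(z,P.mean(0),np.linalg.norm(P[0]-P[1]),np.linalg.norm(P[1]-P[2]))
E
```

```text
-x-y (array([ 0.55610392, -0.19573538,  0.07886661]), [np.float64(0.0018428029908581919), np.float64(0.0018428029908582224)])
+x-y (array([ 0.61903574, -0.17666754,  0.07705168]), [np.float64(0.002154642193076273), np.float64(0.002154642193076229)])
+x+y (array([ 0.60217523, -0.12258068,  0.07916973]), [np.float64(0.0007327641225028294), np.float64(0.0007327641225026612)])
-x+y (array([ 0.53855199, -0.13977129,  0.07513418]), [np.float64(0.0009488239857329646), np.float64(0.0009488239857328134)])
(array([ 0.58082636, -0.15860157,  0.13533394]), [np.float64(0.0004951249464298645), np.float64(0.000495124946429794)]) head top
0.06 [ 577.56204442 -158.94673789] 69.55586681599728 60.78416282937201
0.08 [ 577.97348181 -159.68956547] 65.12002281784129 56.90772398657988
0.09 [ 578.17920051 -160.06097926] 62.9021008187634 54.969504565183854
```

The stand top comes out at about z = 0.080 rather than 0.062, so everything is on a board roughly 18 mm thick. That puts key_grip at about z = 0.109. I'll redo the key position at that height.

Run:
```python
from h import *
import pickle
c=pickle.load(open('w3.pkl','rb'));o=get_obs();T=R.from_quat(o['ee_rot']).as_matrix()
for u,w,z in((320,311,.134),(320,245,.134)):
    p=onz(c,u,w,z,True);print(p,T.T@(p-o['position']))
print(o['position'],o['joint_velocities'].round(3))
# lock from w2 / scene / top
z=.095+.018
W=pickle.load(open('w2.pkl','rb'));d=pickle.load(open('c0.pkl','rb'))
print(onz(W,23,38,z,True),onz(d['scene'],354,224,z),onz(d['top'],260,229,z),tri([ray(W,23,38,True),ray(d['scene'],354,224),ray(d['top'],260,229)]))
```

```text
[ 0.56370333 -0.16355386  0.134     ] [-0.01158351 -0.00083913  0.00669027]
[ 0.59482097 -0.15459158  0.134     ] [ 0.02079826 -0.00091017  0.00647465]
[ 0.57512022 -0.1611872   0.14061022] [ 0.003 -0.056 -0.012 -0.088 -0.012  0.045 -0.008]
[0.62097059 0.11401512 0.113     ] [0.62749311 0.11472451 0.113     ] [0.62168917 0.1155991  0.113     ] (array([0.62315822, 0.11756333, 0.10944209]), [np.float64(0.0017143404433573978), np.float64(0.0025905111502805877), np.float64(0.0016966756334247932)])
```

apply_moves([
  {"x":1.3,"y":-0.3,"z":0,"ax":0,"ay":0,"az":0,"gripper":0.3},
  {"x":0,"y":0,"z":14,"ax":0,"ay":0,"az":0,"gripper":0.3},
  {"x":0,"y":0,"z":14,"ax":0,"ay":0,"az":0,"gripper":0.3},
  {"x":0,"y":0,"z":13,"ax":0,"ay":0,"az":0,"gripper":0.3},
  {"x":0,"y":0,"z":0,"ax":0,"ay":0,"az":0,"gripper":0.3},
])

```text
clock: 2.38
position: [0.5788, -0.16, 0.1025]
ee_rot: [0.99, 0.138, -0.0, 0.0]
ft_force: [0.1, 0.2, -0.0]
grip_width: 0.702
grasp_force: 0.0
```

apply_moves([
  {"x":0,"y":0,"z":0,"ax":0,"ay":0,"az":0,"gripper":0.6},
  {"x":0,"y":0,"z":0,"ax":0,"ay":0,"az":0,"gripper":0.8},
  {"x":0,"y":0,"z":0,"ax":0,"ay":0,"az":0,"gripper":1},
  {"x":0,"y":0,"z":0,"ax":0,"ay":0,"az":0,"gripper":1},
  {"x":0,"y":0,"z":0,"ax":0,"ay":0,"az":0,"gripper":1},
], newtons=70)

```text
clock: 2.8
position: [0.58, -0.1595, 0.1041]
ee_rot: [0.99, 0.138, 0.001, 0.0]
ft_force: [-1.0, -0.2, 5.5]
grip_width: 0.093
grasp_force: 70.1
```

apply_moves([
  {"x":0,"y":0,"z":0,"ax":0,"ay":0,"az":0,"gripper":1},
  {"x":0,"y":0,"z":0,"ax":0,"ay":0,"az":0,"gripper":1},
  {"x":0,"y":0,"z":0,"ax":0,"ay":0,"az":0,"gripper":1},
  {"x":0,"y":0,"z":0,"ax":0,"ay":0,"az":0,"gripper":1},
  {"x":0,"y":0,"z":0,"ax":0,"ay":0,"az":0,"gripper":1},
], newtons=70)

```text
clock: 3.22
position: [0.58, -0.1595, 0.1041]
ee_rot: [0.99, 0.138, 0.001, 0.0]
ft_force: [-0.1, -0.8, 6.6]
grip_width: 0.1
grasp_force: 70.1
```

apply_moves([
  {"x":0,"y":0,"z":-8,"ax":0,"ay":0,"az":0,"gripper":1},
  {"x":0,"y":0,"z":-12,"ax":0,"ay":0,"az":0,"gripper":1},
  {"x":0,"y":0,"z":-15,"ax":0,"ay":0,"az":0,"gripper":1},
  {"x":0,"y":0,"z":-15,"ax":0,"ay":0,"az":0,"gripper":1},
  {"x":0,"y":0,"z":-20,"ax":0,"ay":0,"az":0,"gripper":1},
])

```text
clock: 3.63
position: [0.5788, -0.1591, 0.1738]
ee_rot: [0.99, 0.138, -0.001, -0.0]
ft_force: [0.1, 0.5, -0.6]
grip_width: 0.095
grasp_force: 69.2
```

apply_moves([
  {"x":0,"y":0,"z":-20,"ax":0,"ay":0,"az":0,"gripper":1},
  {"x":0,"y":0,"z":-20,"ax":0,"ay":0,"az":0,"gripper":1},
  {"x":0,"y":0,"z":0,"ax":0,"ay":0,"az":0,"gripper":1},
  {"x":0,"y":0,"z":0,"ax":0,"ay":0,"az":0,"gripper":1},
  {"x":0,"y":0,"z":0,"ax":0,"ay":0,"az":0,"gripper":1},
])

```text
clock: 4.05
position: [0.579, -0.1593, 0.2128]
ee_rot: [0.99, 0.138, -0.0, -0.0]
ft_force: [-1.3, -0.1, -1.7]
grip_width: 0.098
grasp_force: 69.2
```

apply_moves([
  {"x":4.6,"y":-30,"z":0,"ax":0,"ay":0,"az":0,"gripper":1},
  {"x":4.6,"y":-30,"z":0,"ax":0,"ay":0,"az":0,"gripper":1},
  {"x":4.6,"y":-30,"z":0,"ax":0,"ay":0,"az":0,"gripper":1},
  {"x":4.6,"y":-30,"z":0,"ax":0,"ay":0,"az":0,"gripper":1},
  {"x":4.6,"y":-30,"z":0,"ax":0,"ay":0,"az":0,"gripper":1},
])

```text
clock: 4.47
position: [0.5593, -0.0075, 0.2118]
ee_rot: [0.99, 0.138, -0.001, -0.0]
ft_force: [-0.1, -0.9, -0.5]
grip_width: 0.094
grasp_force: 69.2
```

apply_moves([
  {"x":4.6,"y":-30,"z":0,"ax":0,"ay":0,"az":0,"gripper":1},
  {"x":4.6,"y":-30,"z":0,"ax":0,"ay":0,"az":0,"gripper":1},
  {"x":4.6,"y":-30,"z":0,"ax":0,"ay":0,"az":0,"gripper":1},
  {"x":4.6,"y":-30,"z":0,"ax":0,"ay":0,"az":0,"gripper":1},
  {"x":0,"y":0,"z":0,"ax":0,"ay":0,"az":6.5,"gripper":1},
])

```text
clock: 4.88
position: [0.5428, 0.119, 0.2122]
ee_rot: [0.996, 0.087, -0.001, -0.001]
ft_force: [0.0, 1.1, -1.1]
grip_width: 0.095
grasp_force: 69.2
```

apply_moves([
  {"x":0,"y":0,"z":0,"ax":0,"ay":0,"az":6.5,"gripper":1},
  {"x":0,"y":0,"z":0,"ax":0,"ay":0,"az":0,"gripper":1},
  {"x":0,"y":0,"z":0,"ax":0,"ay":0,"az":0,"gripper":1},
  {"x":0,"y":0,"z":0,"ax":0,"ay":0,"az":0,"gripper":1},
  {"x":0,"y":0,"z":0,"ax":0,"ay":0,"az":0,"gripper":1},
])

```text
clock: 5.3
position: [0.5451, 0.1112, 0.2126]
ee_rot: [1.0, 0.026, -0.0, 0.0]
ft_force: [0.5, -0.1, -1.1]
grip_width: 0.097
grasp_force: 69.2
```

Run:
```python
from h import *
import pickle
c=shot('wrist','w4.png')
s=get_obs();print(s['clock'],s['position'],s['ee_rot'],s['ft_force'],s['joint_pos'])
c['pos']=s['position'];c['q']=s['ee_rot'];pickle.dump(c,open('w4.pkl','wb'))
```

```text
5.35 [0.54510564 0.11127187 0.21269581] [ 9.99660074e-01  2.60711233e-02 -1.68263562e-04  7.14198457e-05] [-0.39432268  0.43553557 -1.78294834] [ 0.19011784  0.23009687 -0.54725536  1.63100648  0.12299583  1.31538339
 -1.89525619]
```

View pics/w4.png

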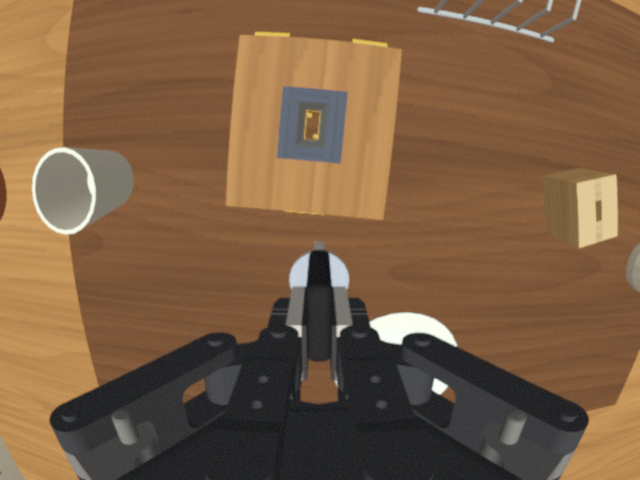

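The wrist view shows the lock plate with corners at about (282,87), (347,92), (341,163), (277,158), the keyway at its middle near (312,125), and the key's collar around (319,275) between the fingers. Joint 7 lacks the range for a clockwise quarter turn from here. Since the key is the same after half a turn, I'll swing the tool 180° the other way first.

Run:
```python
from h import *
import pickle
c=pickle.load(open('w4.pkl','rb'));hsv=cv2.cvtColor(c['color'],cv2.COLOR_RGB2HSV);h,s,v=cv2.split(hsv)
print(hsv[100,290],hsv[115,300],hsv[125,312],hsv[60,310],hsv[262,305],hsv[250,280])
m=np.zeros(v.shape,np.uint8);m[75:175,265:360]=((h>90)&(h<135))[75:175,265:360]
cs,_=cv2.findContours(m,0,1);k=cv2.convexHull(max(cs,key=cv2.contourArea))
T=R.from_quat(c['q']).as_matrix()
for z in(.110,.113,.116,.12):
    P=np.array([onz(c,*p[0],z,True)[:2] for p in k]).astype(np.float32)*1000
    r=cv2.minAreaRect(P);print(z,r, np.degrees(np.arctan2(T[1,0],T[0,0])))
mu=cv2.moments(k);print('centroid px',mu['m10']/mu['m00'],mu['m01']/mu['m00'])
# dark funnel and brass
m2=np.zeros(v.shape,np.uint8);m2[95:155,288:335]=((s>110)&(h<30))[95:155,288:335]
ys,xs=np.nonzero(m2);P=np.array([onz(c,a,b,.100,True)[:2] for a,b in zip(xs,ys)]).astype(np.float32)*1000
print('brass',cv2.minAreaRect(P))
# collar
m3=np.zeros(v.shape,np.uint8);m3[235:300,270:370]=((h>90)&(h<135)&(v>150))[235:300,270:370]
cs,_=cv2.findContours(m3,0,1);k=np.vstack(cs)[:,0];k=cv2.convexHull(k)[:,0]
for zz in(.0185,.0215):
    z=c['pos'][2]-zz
    P=np.array([T.T@(onz(c,*p,z,True)-c['pos']) for p in k if p[1]<285])*1e3
    A=np.c_[2*P[:,:2],np.ones(len(P))];q=np.linalg.lstsq(A,(P[:,:2]**2).sum(1),rcond=None)[0]
    print('collar tool xy',q[:2],np.sqrt(q[2]+q[0]**2+q[1]**2))
# lid top heights via size
m=np.zeros(v.shape,np.uint8);m[25:230,215:415]=((s>60)&(v>140))[25:230,215:415]
```

```text
[108  44 117] [30 14 88] [ 13 139 132] [ 16 134 192] [106  26 220] [ 14 138 126]
0.11 ((623.49267578125, 120.71004486083984), (43.09104919433594, 49.05552291870117), 87.66636657714844) 2.987867952706125
0.113 ((623.35791015625, 120.64720153808594), (42.58894348144531, 48.483890533447266), 87.66622924804688) 2.987867952706125
0.116 ((623.22314453125, 120.58436584472656), (42.08678436279297, 47.912200927734375), 87.66629028320312) 2.987867952706125
0.12 ((623.0435791015625, 120.50057983398438), (41.417259216308594, 47.15007400512695), 87.66639709472656) 2.987867952706125
centroid px 311.5819164210685 124.21128995692587
brass ((623.7901611328125, 120.91629791259766), (10.132983207702637, 21.135717391967773), 88.33065032958984)
collar tool xy [-0.65285569 -0.43105441] 14.794563876168832
collar tool xy [-1.82244367 -0.42922657] 15.050746420146426
```

apply_moves([
  {"x":0,"y":0,"z":0,"ax":0,"ay":0,"az":-7,"gripper":1},
  {"x":0,"y":0,"z":0,"ax":0,"ay":0,"az":-7,"gripper":1},
  {"x":0,"y":0,"z":0,"ax":0,"ay":0,"az":-7,"gripper":1},
  {"x":0,"y":0,"z":0,"ax":0,"ay":0,"az":-7,"gripper":1},
  {"x":0,"y":0,"z":0,"ax":0,"ay":0,"az":-7,"gripper":1},
])

```text
clock: 5.77
position: [0.5452, 0.1114, 0.2129]
ee_rot: [0.945, 0.328, -0.0, 0.0]
ft_force: [0.2, -0.7, -0.6]
grip_width: 0.1
grasp_force: 69.2
```

apply_moves([
  {"x":0,"y":0,"z":0,"ax":0,"ay":0,"az":-7,"gripper":1},
  {"x":0,"y":0,"z":0,"ax":0,"ay":0,"az":-7,"gripper":1},
  {"x":0,"y":0,"z":0,"ax":0,"ay":0,"az":-7,"gripper":1},
  {"x":0,"y":0,"z":0,"ax":0,"ay":0,"az":-7,"gripper":1},
  {"x":0,"y":0,"z":0,"ax":0,"ay":0,"az":-7,"gripper":1},
])

```text
clock: 6.18
position: [0.5452, 0.1114, 0.2129]
ee_rot: [0.802, 0.597, 0.0, 0.0]
ft_force: [-0.8, -0.0, -1.5]
grip_width: 0.096
grasp_force: 69.2
```

apply_moves([
  {"x":0,"y":0,"z":0,"ax":0,"ay":0,"az":-7,"gripper":1},
  {"x":0,"y":0,"z":0,"ax":0,"ay":0,"az":-7,"gripper":1},
  {"x":0,"y":0,"z":0,"ax":0,"ay":0,"az":-7,"gripper":1},
  {"x":0,"y":0,"z":0,"ax":0,"ay":0,"az":-7,"gripper":1},
  {"x":0,"y":0,"z":0,"ax":0,"ay":0,"az":-7,"gripper":1},
])

```text
clock: 6.6
position: [0.5452, 0.1114, 0.2129]
ee_rot: [0.586, 0.811, -0.0, 0.0]
ft_force: [0.5, 0.8, -1.9]
grip_width: 0.096
grasp_force: 69.2
```

apply_moves([
  {"x":0,"y":0,"z":0,"ax":0,"ay":0,"az":-7,"gripper":1},
  {"x":0,"y":0,"z":0,"ax":0,"ay":0,"az":-7,"gripper":1},
  {"x":0,"y":0,"z":0,"ax":0,"ay":0,"az":-7,"gripper":1},
  {"x":0,"y":0,"z":0,"ax":0,"ay":0,"az":-7,"gripper":1},
  {"x":0,"y":0,"z":0,"ax":0,"ay":0,"az":-7,"gripper":1},
])

```text
clock: 7.02
position: [0.5452, 0.1114, 0.2129]
ee_rot: [0.315, 0.949, -0.0, 0.0]
ft_force: [-0.3, -0.2, -0.6]
grip_width: 0.098
grasp_force: 69.2
```

apply_moves([
  {"x":0,"y":0,"z":0,"ax":0,"ay":0,"az":-7,"gripper":1},
  {"x":0,"y":0,"z":0,"ax":0,"ay":0,"az":-7,"gripper":1},
  {"x":0,"y":0,"z":0,"ax":0,"ay":0,"az":-7,"gripper":1},
  {"x":0,"y":0,"z":0,"ax":0,"ay":0,"az":-7,"gripper":1},
  {"x":0,"y":0,"z":0,"ax":0,"ay":0,"az":-7,"gripper":1},
])

```text
clock: 7.43
position: [0.5452, 0.1113, 0.2129]
ee_rot: [0.015, 1.0, -0.0, 0.0]
ft_force: [-0.7, -0.4, -0.7]
grip_width: 0.097
grasp_force: 69.2
```

apply_moves([
  {"x":0,"y":0,"z":0,"ax":0,"ay":0,"az":-5,"gripper":1},
  {"x":0,"y":0,"z":0,"ax":0,"ay":0,"az":0,"gripper":1},
  {"x":0,"y":0,"z":0,"ax":0,"ay":0,"az":0,"gripper":1},
])

```text
clock: 7.68
position: [0.5452, 0.1114, 0.2129]
ee_rot: [-0.024, 1.0, 0.0, -0.0]
ft_force: [0.1, -0.4, -1.0]
grip_width: 0.094
grasp_force: 69.2
```

apply_moves([
  {"x":0,"y":0,"z":0,"ax":0,"ay":0,"az":4.8,"gripper":1},
  {"x":-37,"y":3.5,"z":0,"ax":0,"ay":0,"az":0,"gripper":1},
  {"x":-37,"y":3.5,"z":0,"ax":0,"ay":0,"az":0,"gripper":1},
  {"x":-37,"y":3.5,"z":0,"ax":0,"ay":0,"az":0,"gripper":1},
  {"x":-37,"y":3.5,"z":0,"ax":0,"ay":0,"az":0,"gripper":1},
])

```text
clock: 8.1
position: [0.6952, 0.1201, 0.2124]
ee_rot: [0.019, 1.0, -0.001, -0.0]
ft_force: [0.7, 0.2, 0.4]
grip_width: 0.097
grasp_force: 69.2
```

apply_moves([
  {"x":0,"y":0,"z":0,"ax":0,"ay":0,"az":0,"gripper":1},
  {"x":0,"y":0,"z":0,"ax":0,"ay":0,"az":0,"gripper":1},
  {"x":0,"y":0,"z":0,"ax":0,"ay":0,"az":0,"gripper":1},
  {"x":0,"y":0,"z":0,"ax":0,"ay":0,"az":0,"gripper":1},
])

```text
clock: 8.43
position: [0.6928, 0.1212, 0.2136]
ee_rot: [0.017, 1.0, -0.0, 0.0]
ft_force: [0.5, 0.2, -0.4]
grip_width: 0.096
grasp_force: 69.2
```

Run:
```python
from h import *
import pickle
c=shot('wrist','w5.png')
s=get_obs();print(s['clock'],s['position'],s['ee_rot'],s['joint_pos'])
c['pos']=s['position'];c['q']=s['ee_rot'];pickle.dump(c,open('w5.pkl','wb'))
hsv=cv2.cvtColor(c['color'],cv2.COLOR_RGB2HSV);h,ss,v=cv2.split(hsv)
e=proj(c,(.6235,.1207,.113));print(e)
m=((h>90)&(h<135)&(ss>30)&(v<160)&(v>60)).astype(np.uint8);m[220:]=0
cs,_=cv2.findContours(m,0,1)
T=R.from_quat(c['q']).as_matrix();print('yaw',np.degrees(np.arctan2(T[1,0],T[0,0])))
for q in sorted(cs,key=cv2.contourArea)[-2:]:
    k=cv2.convexHull(q);P=np.array([onz(c,*p[0],.113,True)[:2] for p in k]).astype(np.float32)*1000
    print(cv2.boundingRect(k),cv2.minAreaRect(P))
m3=np.zeros(v.shape,np.uint8);m3[235:300,270:370]=((h>90)&(h<135)&(v>150))[235:300,270:370]
cs,_=cv2.findContours(m3,0,1);k=cv2.convexHull(np.vstack(cs)[:,0])[:,0]
for zz in(.0185,.0215):
    z=c['pos'][2]-zz
    P=np.array([T.T@(onz(c,*p,z,True)-c['pos']) for p in k if p[1]<285])*1e3
    A=np.c_[2*P[:,:2],np.ones(len(P))];q=np.linalg.lstsq(A,(P[:,:2]**2).sum(1),rcond=None)[0]
    print('collar tool xy',q[:2],np.sqrt(q[2]+q[0]**2+q[1]**2))
```

```text
8.4833 [0.6928242  0.1209276  0.21384432] [ 1.66233897e-02  9.99861649e-01 -2.84748350e-04  5.13650256e-04] [ 0.26941804  0.64305229 -0.83934389  1.19204394  0.46503661  1.49387216
  1.04058277]
(np.float64(314.1100715463171), np.float64(138.3561331560653))
yaw 178.09502818666226
(284, 106, 62, 70) ((623.1093139648438, 120.81160736083984), (41.72275924682617, 47.61330795288086), 87.90648651123047)
collar tool xy [1.77412648 0.53745407] 14.768201317927893
collar tool xy [0.61264254 0.53630707] 15.02418571471766
```

View pics/w5.png

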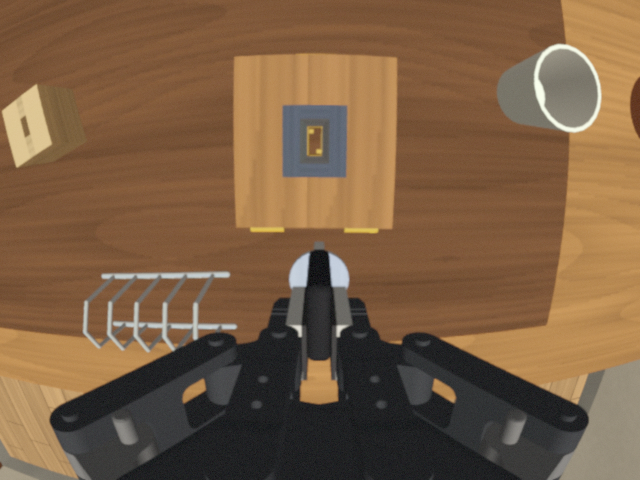

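The lock plate is at (284–346, 106–176), and the camera views from both sides give the same place, (623.1,120.8). The collar's offset flips sign in the tool frame, so it is a constant camera offset, and the lock in TCP terms is about (624.4,120.25).

apply_moves([
  {"x":34.2,"y":-1.5,"z":0,"ax":0,"ay":0,"az":0.2,"gripper":1},
  {"x":34.1,"y":-1.4,"z":0,"ax":0,"ay":0,"az":0,"gripper":1},
  {"x":0,"y":0,"z":10,"ax":0,"ay":0,"az":0,"gripper":1},
  {"x":0,"y":0,"z":10,"ax":0,"ay":0,"az":0,"gripper":1},
  {"x":0,"y":0,"z":10,"ax":0,"ay":0,"az":0,"gripper":1},
], newtons=90)

```text
clock: 8.9
position: [0.6254, 0.1193, 0.1832]
ee_rot: [0.019, 1.0, -0.001, 0.001]
ft_force: [-0.2, -0.2, 0.1]
grip_width: 0.093
grasp_force: 92.9
```

apply_moves([
  {"x":0,"y":0,"z":0,"ax":0,"ay":0,"az":0,"gripper":1},
  {"x":0,"y":0,"z":0,"ax":0,"ay":0,"az":0,"gripper":1},
  {"x":0,"y":0,"z":0,"ax":0,"ay":0,"az":0,"gripper":1},
  {"x":0,"y":0,"z":0,"ax":0,"ay":0,"az":0,"gripper":1},
])

```text
clock: 9.23
position: [0.6257, 0.1206, 0.1832]
ee_rot: [0.018, 1.0, 0.0, 0.0]
ft_force: [0.1, 1.3, -0.4]
grip_width: 0.09
grasp_force: 92.9
```

Run:
```python
from h import *
s=get_obs();print(s['clock'],s['position'],s['ee_rot'],s['ft_force'],s['torque'])
T=R.from_quat(s['ee_rot']).as_matrix()
print('shift',T.T@(np.array([.6244,.12025,s['position'][2]])-s['position'])*1e3,'yaw',np.degrees(np.arctan2(T[1,0],T[0,0])))
c=shot('scene');cv2.imwrite('pics/s2.png',cv2.resize(c['color'][150:290,280:430,::-1],None,fx=4,fy=4,interpolation=cv2.INTER_CUBIC))
```

```text
9.2333 [0.62567646 0.12056855 0.18324306] [1.83008362e-02 9.99832453e-01 3.00760305e-04 2.34833730e-04] [ 0.09670317  1.3326818  -0.37983273] [-0.02193035 -0.03882034 -0.04473255]
shift [ 1.26395077e+00 -3.65052186e-01 -8.02310692e-04] yaw 177.9027534046178
```

View pics/s2.png

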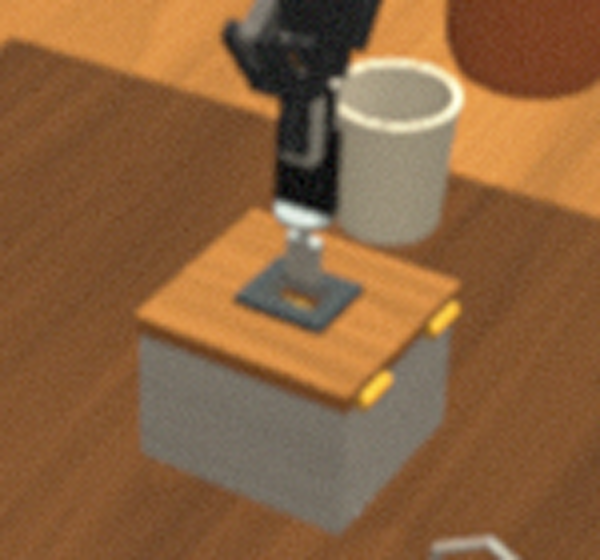

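The crop shows the key upright with its blade just above the funnel, so I'll correct about 1 mm and lower it.

apply_moves([
  {"x":1.2,"y":-0.3,"z":3,"ax":0,"ay":0,"az":0,"gripper":1},
  {"x":0,"y":0,"z":3,"ax":0,"ay":0,"az":0,"gripper":1},
  {"x":0,"y":0,"z":3,"ax":0,"ay":0,"az":0,"gripper":1},
  {"x":0,"y":0,"z":3,"ax":0,"ay":0,"az":0,"gripper":1},
  {"x":0,"y":0,"z":0,"ax":0,"ay":0,"az":0,"gripper":1},
])

```text
clock: 9.7
position: [0.6236, 0.1198, 0.17]
ee_rot: [0.018, 1.0, -0.0, -0.001]
ft_force: [-0.1, -0.3, -0.7]
grip_width: 0.089
grasp_force: 92.9
```

apply_moves([
  {"x":0,"y":0,"z":1.5,"ax":0,"ay":0,"az":0,"gripper":1},
  {"x":0,"y":0,"z":1.5,"ax":0,"ay":0,"az":0,"gripper":1},
  {"x":0,"y":0,"z":1.5,"ax":0,"ay":0,"az":0,"gripper":1},
  {"x":0,"y":0,"z":0,"ax":0,"ay":0,"az":0,"gripper":1},
])

```text
clock: 10.03
position: [0.6238, 0.12, 0.1661]
ee_rot: [0.018, 1.0, -0.0, -0.0]
ft_force: [-0.5, 0.3, -1.2]
grip_width: 0.086
grasp_force: 92.9
```

apply_moves([
  {"x":0,"y":0,"z":1.2,"ax":0,"ay":0,"az":0,"gripper":1},
  {"x":0,"y":0,"z":1.2,"ax":0,"ay":0,"az":0,"gripper":1},
  {"x":0,"y":0,"z":1.2,"ax":0,"ay":0,"az":0,"gripper":1},
  {"x":0,"y":0,"z":0,"ax":0,"ay":0,"az":0,"gripper":1},
])

```text
clock: 10.37
position: [0.6238, 0.12, 0.1625]
ee_rot: [0.018, 1.0, -0.0, -0.0]
ft_force: [-0.7, 0.2, 0.4]
grip_width: 0.088
grasp_force: 92.9
```

apply_moves([
  {"x":0,"y":0,"z":1.2,"ax":0,"ay":0,"az":0,"gripper":1},
  {"x":0,"y":0,"z":1.2,"ax":0,"ay":0,"az":0,"gripper":1},
  {"x":0,"y":0,"z":1,"ax":0,"ay":0,"az":0,"gripper":1},
  {"x":0,"y":0,"z":0,"ax":0,"ay":0,"az":0,"gripper":1},
])

```text
clock: 10.7
position: [0.6238, 0.1199, 0.1591]
ee_rot: [0.018, 1.0, -0.0, -0.0]
ft_force: [0.2, -0.6, -1.1]
grip_width: 0.087
grasp_force: 92.9
```

apply_moves([
  {"x":0,"y":0,"z":0.8,"ax":0,"ay":0,"az":0,"gripper":1},
  {"x":0,"y":0,"z":0.8,"ax":0,"ay":0,"az":0,"gripper":1},
  {"x":0,"y":0,"z":0.8,"ax":0,"ay":0,"az":0,"gripper":1},
  {"x":0,"y":0,"z":0,"ax":0,"ay":0,"az":0,"gripper":1},
])

```text
clock: 11.03
position: [0.624, 0.12, 0.1569]
ee_rot: [0.018, 1.0, -0.0, 0.0]
ft_force: [0.0, 0.4, -0.7]
grip_width: 0.089
grasp_force: 92.9
```

apply_moves([
  {"x":0,"y":0,"z":0.8,"ax":0,"ay":0,"az":0,"gripper":1},
  {"x":0,"y":0,"z":0.8,"ax":0,"ay":0,"az":0,"gripper":1},
  {"x":0,"y":0,"z":0,"ax":0,"ay":0,"az":0,"gripper":1},
])

```text
clock: 11.28
position: [0.6242, 0.12, 0.156]
ee_rot: [0.018, 1.0, -0.0, 0.0]
ft_force: [-0.6, -0.8, 5.6]
grip_width: 0.09
grasp_force: 93.8
```

Contact at the upper pin's depth, 5.6 N. Now the jiggle, clockwise first.

apply_moves([
  {"x":0,"y":0,"z":0,"ax":0,"ay":0,"az":4.5,"gripper":1},
  {"x":0,"y":0,"z":0,"ax":0,"ay":0,"az":4.5,"gripper":1},
  {"x":0,"y":0,"z":0.3,"ax":0,"ay":0,"az":0,"gripper":1},
  {"x":0,"y":0,"z":0,"ax":0,"ay":0,"az":0,"gripper":1},
])

```text
clock: 11.62
position: [0.624, 0.12, 0.1551]
ee_rot: [0.095, 0.995, -0.0, 0.0]
ft_force: [0.4, 0.6, 1.1]
grip_width: 0.092
grasp_force: 93.1
```

apply_moves([
  {"x":0,"y":0,"z":0,"ax":0,"ay":0,"az":-6,"gripper":1},
  {"x":0,"y":0,"z":0,"ax":0,"ay":0,"az":-6,"gripper":1},
  {"x":0,"y":0,"z":0,"ax":0,"ay":0,"az":-6,"gripper":1},
  {"x":0,"y":0,"z":0.3,"ax":0,"ay":0,"az":0,"gripper":1},
  {"x":0,"y":0,"z":0,"ax":0,"ay":0,"az":0,"gripper":1},
])

```text
clock: 12.03
position: [0.6239, 0.1199, 0.1546]
ee_rot: [-0.059, 0.998, 0.0, -0.0]
ft_force: [-0.1, 0.6, 0.9]
grip_width: 0.086
grasp_force: 93.3
```

```bash
python3 -c "
from h import *
s=get_obs();print(s['position'],s['ft_force'],s['torque'],np.degrees(R.from_quat(s['ee_rot']).as_rotvec()))"
```

```text
[0.62393049 0.11986933 0.15463714] [-0.12464005  0.61819164  0.91365655] [-0.05621484  0.11757136 -0.04854984] [ 1.06938250e+01 -1.79667879e+02 -1.40862465e-02]
```

apply_moves([
  {"x":0,"y":0,"z":0,"ax":0,"ay":0,"az":4.5,"gripper":1},
  {"x":0,"y":0,"z":0,"ax":0,"ay":0,"az":4.5,"gripper":1},
  {"x":0,"y":0,"z":0.7,"ax":0,"ay":0,"az":0,"gripper":1},
  {"x":0,"y":0,"z":0.7,"ax":0,"ay":0,"az":0,"gripper":1},
  {"x":0,"y":0,"z":0,"ax":0,"ay":0,"az":0,"gripper":1},
])

```text
clock: 12.45
position: [0.6238, 0.12, 0.1531]
ee_rot: [0.017, 1.0, -0.0, -0.0]
ft_force: [0.5, 0.0, -0.3]
grip_width: 0.087
grasp_force: 93.0
```

Past the upper pin. On to the lower one.

apply_moves([
  {"x":0,"y":0,"z":1,"ax":0,"ay":0,"az":0,"gripper":1},
  {"x":0,"y":0,"z":1,"ax":0,"ay":0,"az":0,"gripper":1},
  {"x":0,"y":0,"z":1,"ax":0,"ay":0,"az":0,"gripper":1},
  {"x":0,"y":0,"z":0,"ax":0,"ay":0,"az":0,"gripper":1},
])

```text
clock: 12.78
position: [0.6238, 0.1199, 0.1501]
ee_rot: [0.018, 1.0, -0.0, -0.0]
ft_force: [-1.3, 0.2, -0.8]
grip_width: 0.094
grasp_force: 93.0
```

apply_moves([
  {"x":0,"y":0,"z":0.8,"ax":0,"ay":0,"az":0,"gripper":1},
  {"x":0,"y":0,"z":0.8,"ax":0,"ay":0,"az":0,"gripper":1},
  {"x":0,"y":0,"z":0,"ax":0,"ay":0,"az":0,"gripper":1},
])

```text
clock: 13.03
position: [0.6241, 0.1201, 0.1489]
ee_rot: [0.018, 1.0, 0.0, 0.0]
ft_force: [-0.4, -0.0, 0.3]
grip_width: 0.091
grasp_force: 93.2
```

apply_moves([
  {"x":0,"y":0,"z":0.8,"ax":0,"ay":0,"az":0,"gripper":1},
  {"x":0,"y":0,"z":0,"ax":0,"ay":0,"az":0,"gripper":1},
])

```text
clock: 13.2
position: [0.6242, 0.1201, 0.1485]
ee_rot: [0.018, 1.0, 0.0, 0.0]
ft_force: [-0.8, -1.4, 4.4]
grip_width: 0.09
grasp_force: 93.6
```

Contact at the lower pin (4.4 N), so jiggle it the same way.

apply_moves([
  {"x":0,"y":0,"z":0.2,"ax":0,"ay":0,"az":4.5,"gripper":1},
  {"x":0,"y":0,"z":0,"ax":0,"ay":0,"az":4.5,"gripper":1},
  {"x":0,"y":0,"z":0.2,"ax":0,"ay":0,"az":0,"gripper":1},
  {"x":0,"y":0,"z":0,"ax":0,"ay":0,"az":0,"gripper":1},
])

```text
clock: 13.53
position: [0.6239, 0.1204, 0.1476]
ee_rot: [0.095, 0.995, 0.0, 0.0]
ft_force: [0.8, 0.9, 0.8]
grip_width: 0.087
grasp_force: 93.1
```

apply_moves([
  {"x":0,"y":0,"z":0,"ax":0,"ay":0,"az":-6,"gripper":1},
  {"x":0,"y":0,"z":0,"ax":0,"ay":0,"az":-6,"gripper":1},
  {"x":0,"y":0,"z":0,"ax":0,"ay":0,"az":-6,"gripper":1},
  {"x":0,"y":0,"z":0.3,"ax":0,"ay":0,"az":0,"gripper":1},
  {"x":0,"y":0,"z":0,"ax":0,"ay":0,"az":0,"gripper":1},
])

```text
clock: 13.95
position: [0.624, 0.12, 0.1474]
ee_rot: [-0.059, 0.998, 0.0, 0.0]
ft_force: [-0.5, 0.7, 3.4]
grip_width: 0.091
grasp_force: 93.5
```

apply_moves([
  {"x":0,"y":0,"z":0,"ax":0,"ay":0,"az":4.5,"gripper":1},
  {"x":0,"y":0,"z":0,"ax":0,"ay":0,"az":4.5,"gripper":1},
  {"x":0,"y":0,"z":0.7,"ax":0,"ay":0,"az":0,"gripper":1},
  {"x":0,"y":0,"z":0,"ax":0,"ay":0,"az":0,"gripper":1},
])

```text
clock: 14.28
position: [0.6237, 0.1198, 0.1462]
ee_rot: [0.018, 1.0, -0.0, -0.0]
ft_force: [-0.0, -0.7, -0.5]
grip_width: 0.09
grasp_force: 92.9
```

apply_moves([
  {"x":0,"y":0,"z":1.5,"ax":0,"ay":0,"az":0,"gripper":1},
  {"x":0,"y":0,"z":1.5,"ax":0,"ay":0,"az":0,"gripper":1},
  {"x":0,"y":0,"z":1.5,"ax":0,"ay":0,"az":0,"gripper":1},
  {"x":0,"y":0,"z":1.5,"ax":0,"ay":0,"az":0,"gripper":1},
  {"x":0,"y":0,"z":0,"ax":0,"ay":0,"az":0,"gripper":1},
])

```text
clock: 14.7
position: [0.6237, 0.1199, 0.1401]
ee_rot: [0.018, 1.0, -0.0, -0.0]
ft_force: [0.2, 0.5, -1.0]
grip_width: 0.089
grasp_force: 92.9
```

apply_moves([
  {"x":0,"y":0,"z":1,"ax":0,"ay":0,"az":0,"gripper":1},
  {"x":0,"y":0,"z":1,"ax":0,"ay":0,"az":0,"gripper":1},
  {"x":0,"y":0,"z":0,"ax":0,"ay":0,"az":0,"gripper":1},
])

```text
clock: 14.95
position: [0.6239, 0.12, 0.1384]
ee_rot: [0.018, 1.0, -0.0, -0.0]
ft_force: [0.8, -0.5, -0.9]
grip_width: 0.092
grasp_force: 92.9
```

apply_moves([
  {"x":0,"y":0,"z":1,"ax":0,"ay":0,"az":0,"gripper":1},
  {"x":0,"y":0,"z":0,"ax":0,"ay":0,"az":0,"gripper":1},
])

```text
clock: 15.12
position: [0.6239, 0.12, 0.1375]
ee_rot: [0.018, 1.0, -0.0, -0.0]
ft_force: [-0.2, 0.4, -0.1]
grip_width: 0.092
grasp_force: 92.9
```

apply_moves([
  {"x":0,"y":0,"z":1,"ax":0,"ay":0,"az":0,"gripper":1},
  {"x":0,"y":0,"z":0.7,"ax":0,"ay":0,"az":0,"gripper":1},
  {"x":0,"y":0,"z":0,"ax":0,"ay":0,"az":0,"gripper":1},
])

```text
clock: 15.37
position: [0.6242, 0.1201, 0.1372]
ee_rot: [0.018, 1.0, -0.0, 0.0]
ft_force: [-3.1, -1.9, 8.8]
grip_width: 0.091
grasp_force: 94.4
```

apply_moves([
  {"x":0,"y":0,"z":0.7,"ax":0,"ay":0,"az":0,"gripper":1},
  {"x":0,"y":0,"z":0,"ax":0,"ay":0,"az":0,"gripper":1},
])

```text
clock: 15.53
position: [0.6242, 0.1201, 0.1371]
ee_rot: [0.018, 1.0, -0.0, 0.001]
ft_force: [-5.8, -2.3, 13.7]
grip_width: 0.095
grasp_force: 95.1
```

Seated: it stops at 0.1371 with 13.7 N, matching the expected home height. Now the quarter turn clockwise.

apply_moves([
  {"x":0,"y":0,"z":0,"ax":0,"ay":0,"az":5,"gripper":1},
  {"x":0,"y":0,"z":0,"ax":0,"ay":0,"az":5,"gripper":1},
  {"x":0,"y":0,"z":0,"ax":0,"ay":0,"az":5,"gripper":1},
  {"x":0,"y":0,"z":0,"ax":0,"ay":0,"az":5,"gripper":1},
  {"x":0,"y":0,"z":0,"ax":0,"ay":0,"az":5,"gripper":1},
], newtons=110)

```text
clock: 15.95
position: [0.6249, 0.1204, 0.1372]
ee_rot: [0.236, 0.972, 0.0, 0.001]
ft_force: [-2.2, -1.2, 10.5]
grip_width: 0.084
grasp_force: 109.7
```

```bash
python3 -c "
from h import *
s=get_obs();T=R.from_quat(s['ee_rot']).as_matrix();print(s['position'],s['ft_force'],s['torque'],np.degrees(np.arctan2(T[1,0],T[0,0])),T[2])"
```

```text
[0.6248685  0.12041341 0.13719859] [-2.23726066 -1.19847974 10.53290081] [-0.24269034  0.51408695  0.11668127] 152.6694600072351 [-0.00246478  0.00152374 -0.9999958 ]
```

Turning freely, with the spring felt about z. Continue.

apply_moves([
  {"x":0,"y":0,"z":0,"ax":0,"ay":0,"az":5,"gripper":1},
  {"x":0,"y":0,"z":0,"ax":0,"ay":0,"az":5,"gripper":1},
  {"x":0,"y":0,"z":0,"ax":0,"ay":0,"az":5,"gripper":1},
  {"x":0,"y":0,"z":0,"ax":0,"ay":0,"az":5,"gripper":1},
  {"x":0,"y":0,"z":0,"ax":0,"ay":0,"az":5,"gripper":1},
])

```text
clock: 16.37
position: [0.6248, 0.1203, 0.1372]
ee_rot: [0.441, 0.898, 0.001, 0.001]
ft_force: [-2.2, -1.5, 9.9]
grip_width: 0.083
grasp_force: 109.7
```

apply_moves([
  {"x":0,"y":0,"z":0,"ax":0,"ay":0,"az":5,"gripper":1},
  {"x":0,"y":0,"z":0,"ax":0,"ay":0,"az":5,"gripper":1},
  {"x":0,"y":0,"z":0,"ax":0,"ay":0,"az":5,"gripper":1},
  {"x":0,"y":0,"z":0,"ax":0,"ay":0,"az":5,"gripper":1},
  {"x":0,"y":0,"z":0,"ax":0,"ay":0,"az":5,"gripper":1},
])

```text
clock: 16.78
position: [0.6249, 0.1202, 0.1372]
ee_rot: [0.625, 0.781, 0.001, 0.001]
ft_force: [-2.4, -1.2, 9.8]
grip_width: 0.087
grasp_force: 109.7
```

apply_moves([
  {"x":0,"y":0,"z":0,"ax":0,"ay":0,"az":5,"gripper":1},
  {"x":0,"y":0,"z":0,"ax":0,"ay":0,"az":5,"gripper":1},
  {"x":0,"y":0,"z":0,"ax":0,"ay":0,"az":5,"gripper":1},
  {"x":0,"y":0,"z":0,"ax":0,"ay":0,"az":5,"gripper":1},
  {"x":0,"y":0,"z":0,"ax":0,"ay":0,"az":0,"gripper":1},
])

```text
clock: 17.2
position: [0.6248, 0.1202, 0.1372]
ee_rot: [0.751, 0.66, 0.001, 0.001]
ft_force: [-2.4, -1.6, 10.8]
grip_width: 0.085
grasp_force: 109.7
```

```bash
python3 -c "
from h import *
s=get_obs();T=R.from_quat(s['ee_rot']).as_matrix();print(s['position'],s['ft_force'],s['torque'],np.degrees(np.arctan2(T[1,0],T[0,0])),T[2],s['joint_pos'])"
```

```text
[0.62477065 0.12020986 0.13716978] [-2.38977786 -1.59884291 10.77807768] [-0.29914376  0.62914088  0.09319155] 82.59561510647154 [ 1.74583203e-04  2.72114179e-03 -9.99996282e-01] [ 0.16461193  0.46907641 -0.5671766   1.51004897  0.26125518  1.23589141
 -0.56834615]
```

apply_moves([
  {"x":0,"y":0,"z":0,"ax":0,"ay":0,"az":2.5,"gripper":1},
  {"x":0,"y":0,"z":0,"ax":0,"ay":0,"az":2,"gripper":1},
  {"x":0,"y":0,"z":0,"ax":0,"ay":0,"az":0,"gripper":1},
  {"x":0,"y":0,"z":0,"ax":0,"ay":0,"az":0,"gripper":1},
])

```text
clock: 17.53
position: [0.6248, 0.1202, 0.1372]
ee_rot: [0.775, 0.632, 0.001, 0.001]
ft_force: [-2.4, -1.5, 10.8]
grip_width: 0.085
grasp_force: 109.7
```

```bash
python3 -c "
from h import *
s=get_obs();T=R.from_quat(s['ee_rot']).as_matrix();print(s['clock'],s['position'],s['ft_force'],s['torque'],np.degrees(np.arctan2(T[1,0],T[0,0])))
c=shot('wrist');cv2.imwrite('pics/w6.png',cv2.resize(c['color'][180:400,220:420,::-1],None,fx=2.7,fy=2.7))"
```

```text
17.5333 [0.62480402 0.12018961 0.13717967] [-2.42799502 -1.53041463 10.78679323] [-0.37726072  0.70892922  0.09967737] 78.3991153151328
```

View pics/w6.png

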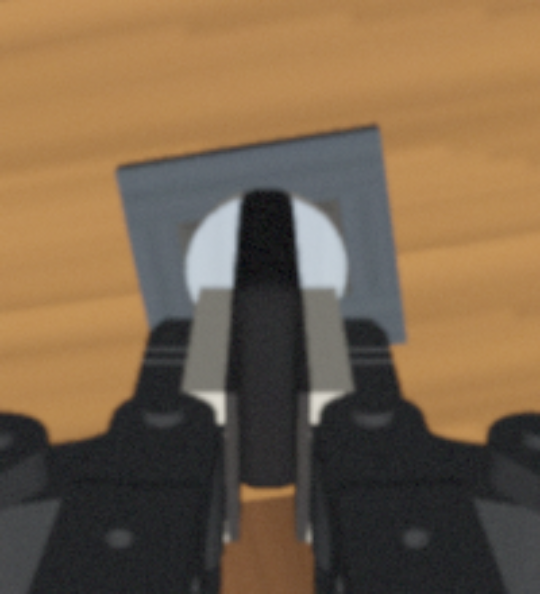

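The crop shows the collar flat on the lock plate, the head square between the pads, and the plate rotated about a quarter turn relative to the key. I'll add a small margin and hand in.

apply_moves([
  {"x":0,"y":0,"z":0,"ax":0,"ay":0,"az":0.7,"gripper":1},
  {"x":0,"y":0,"z":0,"ax":0,"ay":0,"az":0,"gripper":1},
  {"x":0,"y":0,"z":0,"ax":0,"ay":0,"az":0,"gripper":1},
])

```text
clock: 17.83
position: [0.6248, 0.1202, 0.1372]
ee_rot: [0.779, 0.627, 0.001, 0.001]
ft_force: [-2.1, -0.7, 12.0]
grip_width: 0.085
grasp_force: 109.7
```

```bash
python3 -c "
from h import *
s=get_obs();T=R.from_quat(s['ee_rot']).as_matrix();print(s['position'],s['ft_force'],s['torque'],np.degrees(np.arctan2(T[1,0],T[0,0])))
print(hand_in())"
```

```text
[0.62480413 0.12022464 0.13719059] [-2.08670969 -0.74638222 12.03050088] [-0.35060512  0.63612722  0.19496371] 77.71723775073004
the job is handed in; nothing more can be done
None
```

I handed the job in at about 18 s: the key is fully home, turned about 100° so the plug should be at a quarter turn after the key's play, and still gripped and held against the spring; the jar, cup, toast rack and plate were never touched.

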